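# Snap the softener siphon cap back into the washing machine's detergent drawer

## Task

The detergent drawer has been rinsed and needs its fabric-softener siphon cap back: take the cap with the finger ridge from the drying mat and press it squarely onto the bare siphon stud in the drawer's middle compartment until it clicks past the catches, then keep pressing until it sits fully down on the stud's base. Leave everything else where it stands. Finish while still holding the cap down with a firm, steady push of a kilogram or so (10 N): do not let go or ease off at the end.

Things in the scene. Friction and masses are not known exactly. Their poses are not given: they have to be found in the camera images.
- siphon_cap: Loose grey siphon cap, 50 mm tall, 30 to 50 g, standing upright on the mat. Round sleeve 31 mm across, 26 mm high, open below, its mouth narrowed by a lip 4 mm thick (hole 18 mm); cover plate 60 (x) x 46 (y) x 4 mm at heights 26 to 30 mm; finger ridge on top (see cap_ridge). Half a turn about z gives the same cap. Origin: centre of the underside of the lip; z up.
- cap_ridge (a point): Middle of the top of the cap's finger ridge, 50 mm above the cap's origin. The ridge stands upright on the middle of the plate: 10 mm thick (cap's x), 30 mm long (cap's y), 20 mm tall. Grip it across its thickness from above.
- drawer: White detergent drawer, fixed. 260 mm long (x; front panel at -x, 90 mm high, 235 wide, its face 152 mm before the origin), 200 mm wide (y). Walls and dividers 3 mm thick, 60 mm high. Lengthwise compartments: main wash y -97 to -19 mm; softener (middle) y -16 to +46, floor 14 mm above the counter; bleach y +49 to +97, its round cap already on, 51 mm high. Origin: centre of the underside.
- siphon_stud: Bare white stud in the drawer's middle compartment at drawer x +45, y +15 mm: flange 34 mm across, 4 mm high; on it a tube 15 mm across, its top 9 mm tapering to 6 mm; 28 mm tall in all. Two sprung catches with sloping tops stick out of it towards drawer -x and +x, 22.4 mm across at the widest, 8 mm above the flange. Origin: centre of the flange's underside, 14 mm above the counter; z up.
- stud_seat (a point): Centre of the top of the stud's flange, 18 mm above the counter, axes as the drawer's. Home: the cap's origin here, its 60 mm side along the drawer's x (either way round, within 10 degrees, or it jams on the walls); its plate top is then 48 mm, its ridge top 68 mm above the counter.
- stud_tip (a point): Centre of the stud's tip, 42 mm above the counter. Pressing on: the cap's lip meets the catches with the cap about 11 mm above home; the push needed rises to some 12 N until 6 to 7 mm above home, where it clicks and the push drops away, the catches even drawing the cap down a little; the last millimetre or two is free, then the lip sits on the rigid flange.
- catch_front (a joint): How far the front catch is squeezed into the stud, m: 0 sprung out, 0.0022 as the lip passes it (small against the reading's noise).
- catch_rear (a joint): The same for the rear catch.
- mat: Black rubber drying mat, 280 (x) x 220 (y) x 5 mm, fixed on the counter. Origin: centre of its underside. The cap, the pump filter and the dosing cup stand on it.
- pump_filter: Bystander on the mat: white drain pump filter standing on its round 62 mm flange, 40 mm barrel, 56 mm high. Origin: centre of its foot.
- dosing_cup: Bystander on the mat: clear plastic dosing cup, 62 mm across the rim, 58 mm high. Origin: centre of its foot.
- brush: Bystander beyond the mat and drawer: white scrubbing brush lying on its side, 180 mm long, 30 mm wide, 22 mm high.
- peg_a: Bystander at the left of the counter: wooden clothes peg lying flat, 72 x 11 x 14 mm.
- peg_b: Bystander at the right of the counter: a second clothes peg, the same.
- spray: Bystander at the right: white spray bottle with black trigger head, 60 mm across, 180 mm high. Origin: centre of its foot.
- tub: Bystander at the left: white round tub, 84 mm across, 100 mm high. Origin: centre of its foot.
Things that resemble listed ones, but are neither listed nor needed, are in the scene too. What is shaped like the siphon_cap but turquoise is not meant.

How it is judged:
By the outcome, as a careful person would: the job done as asked, in the order asked, and still so for the second after the job is handed in, while the arm keeps its last pose, push and grip.
It also fails if it takes over 45 s, if anything falls off the work surface, if the arm or the gripper's body presses on something with over 40 N, if the wrist force passes 120 N, or if a joint passes its speed limit or range.

## Robot

A 6-joint arm with a two-finger parallel gripper is mounted at the origin on the work surface. World frame = base frame: x ahead of the robot, y to its left, z up, the work surface at z = 0. Lengths are in m, angles in rad, forces in N, time in s.
With the tool pointing down it reaches from about 0.35 to 0.85 m from the base axis. Payload 8.1 kg.
Tool frame: the origin (TCP) lies on the mounting face of the last link; the fingertips stand 186 mm ahead of it and the grasp point (between the pads) lies 167 mm ahead of it; z points along the fingers, y is the line along which they close (so a half turn about z gives the same grasp; the last joint's range is limited). The gripper opens to 93 mm and grips with 3 to 60 N. Pads are 15 mm wide; open, the fingers measure 128 mm over their backs; the gripper's body (75 mm by 188 mm) begins 65 mm behind the grasp point.
Start: joints at [1.22, 0.13, 1.488, -0, 1.523, -0.085], TCP at [0.158, 0.579, 0.405] pointing down, gripper open.
Joint ranges: [-2.96, 2.96], [-0.89, 2.26], [0.02, 2.5], [-1.34, 4.48], [0, 2.73], [-2.66, 2.66]. Speed limits (rad/s): [2.39, 2.39, 2.79, 3.14, 3.14, 3.14].

## Interface

Orientations are given as a rotation vector (axis times angle).
In Python, from plant import read_state, read_camera, camera_params, close_job gives the robot as it stands. The module is installed in compiled form; this text tells all that it offers.
- The arm moves only by the tool servo_tool, never from a script. Its argument "increments" is a list of rows, each an object with "slide": the shift along the tool's x, y, z in mm, a list of three; "dr": the turn, a rotation vector about the tool's x, y, z in rad, a list of three; "jaw": the closure, from 0 (fully open) to 1 (shut). In form: [{"slide": [x, y, z], "dr": [ax, ay, az], "jaw": jaw}, ...]. A call has 1 to 20 rows; each row is the pose to reach, as a shift and turn from the pose commanded when the call began, along the tool's axes at that moment; what a row does not reach only later rows make up. A row lasts 1/10 s, in which the tool goes at most 50 mm and 8.59 degrees, less where a joint would pass 70% of its speed; a pose out of reach is approached as far as the arm can. A call with a gripper value outside its range is refused whole. The fingers move at their own pace and stop on an object; "force" is the grip in N (left out, the last holds). Time passes only in rows, so rows that repeat a pose let the fingers close. It gives the time, the measured TCP pose, the force, the opening and the grip force at its end, in the units of the state.
- read_state(): the state, without advancing time (a new reading comes with each control period).
- read_camera(name): name is "scene" or "top"; returns (picture, depth): 400x640x3 uint8, red, green, blue; 400x640 float32, m along the optical axis (not along the pixel's ray), 0 where there is no reading.
- camera_params(name): a dict with "fx", "fy", "cx", "cy" (pixels), "k1" (the pictures are not rectified: a ray, as slopes to the right and down, at radius r is drawn at 1 + k1 r^2 times it, then the intrinsics apply), "rvec" (rotation vector, rad) and "tvec" (3), from world to camera coordinates, as OpenCV has them. Camera axes: x right, y down, z forward; pixel columns grow to the right and rows downward; lengths in m; the calibration is good to about 2 mm. A picture is of the moment at which its call begins. camera_params takes no time and is no camera call.
- close_job(): hands the job in; it is judged then, once.
The state is a dict: "t": time; "q": joint angles; "dq": joint speeds; "joint_torque": joint torques, N m; "tool_pos": TCP position; "orientation": TCP orientation; "force": force on the tool from outside, world axes, zero at the start; "wrist_torque": the same for the moment, N m; "opening": finger opening in m; "gripper_force": force on a finger pad.
Only numpy, scipy, OpenCV 4.12 (cv2) and the standard library are available. Lean on these libraries where they do the work, as an engineer would, in place of code of your own. Each camera call takes 0.05 s, during which the arm holds its last target. There are 200 camera calls.

## Working session

There is one attempt and no reset: what is moved stays moved. The work goes in short steps, Python scripts to look and compute and a tool call to move; the robot and the scene stay as the last step left them, time stands still between calls to the robot, and variables do not carry over. Pictures are saved under pics/ and viewed, at most 10 in all, crops included, and the job is handed in when it is done.

Besides the shell and the picture viewer there is one more tool, called after ">>>" in YAML: its name, and indented under it one key for each argument. servo_tool: Moves the arm, as the interface text tells. Its arguments: {"type":"object","properties":{"increments":{"type":"array"},"force":{"type":"number"}},"required":["increments"]}

```bash
mkdir -p pics
cat > h.py <<'E'
import numpy as np, cv2
from plant import *
def P(n):
    p=camera_params(n); R=cv2.Rodrigues(np.array(p['rvec'],float))[0]; return p,R,np.array(p['tvec'],float).ravel()
def ray(n,uv):
    p,R,t=P(n); uv=np.atleast_2d(np.array(uv,float))
    d=np.stack([(uv[:,0]-p['cx'])/p['fx'],(uv[:,1]-p['cy'])/p['fy']],1); s=d.copy()
    for _ in range(20): s=d/(1+p['k1']*(s**2).sum(1,keepdims=True))
    return -R.T@t, np.c_[s,np.ones(len(s))]@R
def onplane(n,uv,z):
    c,d=ray(n,uv); k=(z-c[2])/d[:,2]; return c+d*k[:,None]
def fromdepth(n,uv,dep):
    c,d=ray(n,uv); return c+d*np.array(dep)[:,None]
def proj(n,X):
    p,R,t=P(n); x=np.atleast_2d(X)@R.T+t; s=x[:,:2]/x[:,2:]; s=s*(1+p['k1']*(s**2).sum(1,keepdims=True))
    return np.c_[s[:,0]*p['fx']+p['cx'],s[:,1]*p['fy']+p['cy']]
E
python3 - <<'E'
from h import *
for n in('scene','top'):
    im,d=read_camera(n); cv2.imwrite(f'pics/{n}0.png',im[:,:,::-1]); np.savez(f'{n}0.npz',im=im,d=d)
    p,R,t=P(n); print(n,p['fx'],p['k1'],-R.T@t,R[2])
s=read_state(); print(s['t'],s['tool_pos'],s['orientation'],s['force'])
E
```

```text
scene 388.84882526785424 0.03172647932511149 [ 1.32181688 -0.60857696  0.87050328] [-0.61165772  0.48887227 -0.62199576]
top 439.94907593565114 0.03324993878679536 [0.37020915 0.00474456 1.22386486] [ 0.13372097  0.00394516 -0.99101117]
0.1 [0.15750372 0.57875452 0.40380066] [-4.16206330e-01 -3.11350522e+00  2.48562835e-03] [0.07633939 0.04924944 0.41904648]
```

View pics/scene0.png

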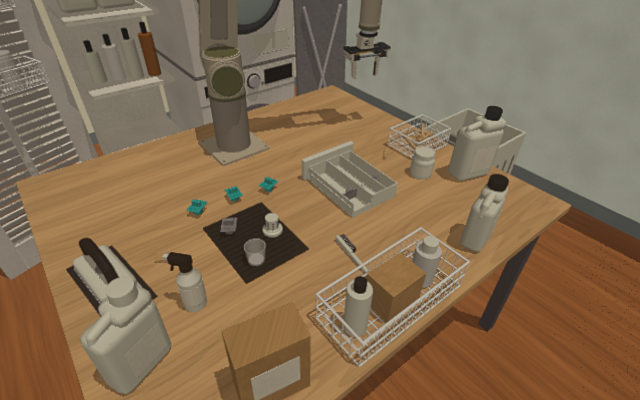

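View pics/top0.png

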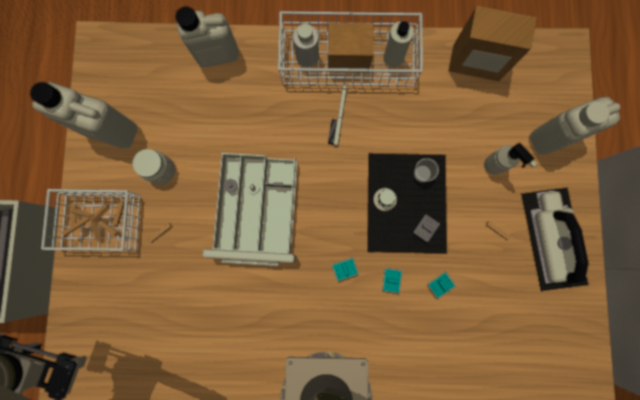

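Scene: the grey cap is on the mat at top-view pixel (427,228), with the filter at (385,200) and the cup at (426,172). The drawer is at about (255,207), and the bare stud in its middle compartment at (253,188).

Run:
```python
from h import *
z=np.load('top0.npz'); im,d=z['im'],z['d']
a=cv2.resize(im[215:243,412:442],None,fx=12,fy=12,interpolation=cv2.INTER_CUBIC)
b=cv2.resize(im[145:272,198:305],None,fx=4,fy=4,interpolation=cv2.INTER_CUBIC)
H=max(a.shape[0],b.shape[0]); c=np.zeros((H,a.shape[1]+b.shape[1],3),np.uint8); c[:a.shape[0],:a.shape[1]]=a; c[:b.shape[0],a.shape[1]:]=b
cv2.imwrite('pics/c0.png',c[:,:,::-1]); print(c.shape)
# cap
v,u=np.mgrid[205:250,405:447]; uv=np.c_[u.ravel(),v.ravel()]
X=fromdepth('top',uv,d[v,u].ravel())
g=im[v,u].astype(int).max(2).ravel()
m=(g>70); X0=onplane('top',uv[m],.035); print('bright',m.sum(),X0.mean(0), 'z', np.percentile(X[m,2],[5,25,50,75,95]), 'mat z',np.median(X[~m,2]))
r=cv2.minAreaRect((X0[:,:2]*1000).astype(np.float32)); print('rect mm',r)
mz=(X[:,2]>.043)&(X[:,2]<.07); print('ridge',mz.sum(),X[mz].mean(0) if mz.any() else '')
# drawer
v,u=np.mgrid[145:275,195:305]; uv=np.c_[u.ravel(),v.ravel()]
X=fromdepth('top',uv,d[v,u].ravel())
for lo,hi in((.05,.07),(.075,.1),(.02,.045)):
    k=(X[:,2]>lo)&(X[:,2]<hi); print(lo,k.sum(),X[k].mean(0),np.percentile(X[k],[1,99],axis=0).tolist(), cv2.minAreaRect((X[k,:2]*1000).astype(np.float32)))
print(im[180:197,246:262].max(2))
```

```text
(508, 788, 3)
bright 397 [ 0.45389898 -0.26899469  0.035     ] z [0.0031961  0.03246267 0.03455864 0.03677188 0.05450405] mat z 0.004561641781856585
rect mm ((459.8119812011719, -273.5426940917969), (85.7352294921875, 113.27477264404297), 88.70704650878906)
ridge 51 [ 0.45361387 -0.26187932  0.05303625]
0.05 1040 [0.48200738 0.21047238 0.05743468] [[0.35024986718390966, 0.0956265610468222, 0.05037277145935133], [0.6446064754640584, 0.30166459279802366, 0.0636349173779678]] ((496.98883056640625, 192.42356872558594), (217.00563049316406, 292.5126037597656), 87.92625427246094)
0.075 778 [0.37215063 0.20402969 0.08830383] [[0.3584904490172388, 0.09014022969611607, 0.08099888545391704], [0.3864586358514705, 0.317656685424177, 0.09391183107064477]] ((372.170166015625, 204.66226196289062), (233.6815185546875, 21.932403564453125), 87.36058807373047)
0.02 977 [0.53648074 0.21812468 0.03472373] [[0.3858959222290076, 0.09144310565398135, 0.0202660661687029], [0.6430933164040282, 0.3007319177013752, 0.04479448764779735]] ((504.139404296875, 190.05906677246094), (215.0188751220703, 277.3444824218
[... 463 characters left out ...]
 141 165 173 172 171 173 171]
 [174 174 167 150 135 133 120 101  98 126 160 173 167 161 167 170]
 [174 175 170 154 131 115 103  90  91 120 157 171 162 152 161 166]
 [175 174 172 163 140 112  96  89  95 124 158 168 157 146 157 160]
 [175 174 173 169 154 128 107 101 111 136 159 161 150 148 159 157]
 [175 173 171 170 165 150 133 126 135 151 158 152 149 158 164 156]
 [174 174 171 168 166 162 157 153 154 157 153 150 158 168 168 154]
 [175 174 172 167 162 162 161 157 155 154 153 159 168 173 169 150]
 [175 175 174 171 167 162 156 152 153 160 164 169 174 175 169 150]
 [175 174 174 174 173 169 164 162 164 169 173 175 175 175 170 149]
 [175 175 175 175 175 174 173 172 173 175 175 175 175 174 170 149]]
```

View pics/c0.png

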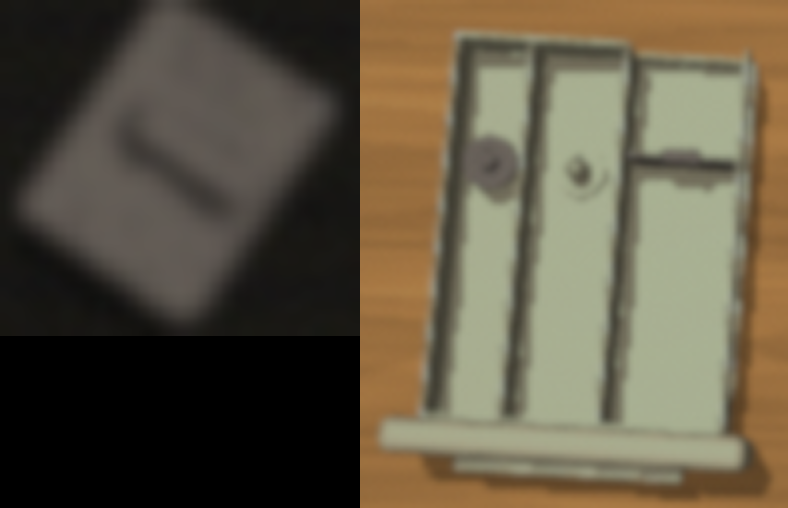

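Run:
```python
from h import *
z=np.load('top0.npz'); im,d=z['im'],z['d']
# cap: contour at subpixel by upsampling
def comp(n,im,box,th,zp,f=8):
    u0,v0,u1,v1=box; g=cv2.resize(im[v0:v1,u0:u1].max(2),None,fx=f,fy=f,interpolation=cv2.INTER_CUBIC)
    cs,_=cv2.findContours((g>th).astype(np.uint8),cv2.RETR_EXTERNAL,cv2.CHAIN_APPROX_NONE)
    c=max(cs,key=cv2.contourArea)[:,0].astype(float); c=(c+.5)/f-.5+[u0,v0]
    return onplane(n,c,zp)
X=comp('top',im,(408,208,445,248),65,.035); r=cv2.minAreaRect((X[:,:2]*1000).astype(np.float32)); print('cap top',r, cv2.boxPoints(r).round(1).tolist())
print('mat px',im[245,412],im[220,427])
# scene view
zs=np.load('scene0.npz'); print('proj cap in scene',proj('scene',np.array([r[0][0]/1000,r[0][1]/1000,.05])))
# drawer: wall tops z=.06 rough lines from depth
v,u=np.mgrid[145:275,195:310]; uv=np.c_[u.ravel(),v.ravel()]
W=(im[v,u].astype(int)); white=(W[...,0]-W[...,2]<45)
g=cv2.resize((white*255).astype(np.uint8),None,fx=4,fy=4,interpolation=cv2.INTER_LINEAR)
cs,_=cv2.findContours((g>127).astype(np.uint8),cv2.RETR_EXTERNAL,cv2.CHAIN_APPROX_NONE); c=max(cs,key=cv2.contourArea)
cc=(c[:,0]+.5)/4-.5+[195,145]
X=onplane('top',cc,.06)
# outer side walls between x .42..  .62, left(+y) & right
for s in(1,-1):
    pts=[]
    for x in np.arange(.43,.62,.01):
        k=abs(X[:,0]-x)<.004
        if k.any():
            y=X[k,1]; pts.append((x,y.max() if s>0 else y.min()))
    p=np.array(pts); q=np.polyfit(p[:,0],p[:,1],1); print('side',s,q, 'res',np.std(np.polyval(q,p[:,0])-p[:,1]),'y@.5',np.polyval(q,.5))
pts=[]
for y in np.arange(.14,.30,.01):
    k=(abs(X[:,1]-y)<.004)&(X[:,0]>.5)
    if k.any(): pts.append((y,X[k,0].max()))
p=np.array(pts); print('back',p.round(4).tolist())
X9=onplane('top',cc,.09); pts=[]
print('panel extents at z=.09', X9[X9[:,0]<.40][:,1].min(),X9[X9[:,0]<.40][:,1].max(),X9[:,0].min())
for uv1 in((253.5,187.5),(254.5,188.2)): print('stud',uv1,onplane('top',uv1,.042),onplane('top',uv1,.018))
```

```text
cap top ((453.1943664550781, -263.3056335449219), (46.50314712524414, 60.81666564941406), 55.72291564941406) [[415.0, -265.3999938964844], [465.20001220703125, -299.6000061035156], [491.3999938964844, -261.20001220703125], [441.20001220703125, -227.0]]
mat px [23 22 21] [91 85 79]
proj cap in scene [[227.6618404  220.39787589]]
side 1 [-0.04457948  0.32061881] res 0.0006375968301806319 y@.5 0.29832907018025484
side -1 [-0.04601206  0.11545331] res 0.0006752202305681551 y@.5 0.09244728090041811
back [[0.14, 0.6317], [0.15, 0.6316], [0.16, 0.6314], [0.17, 0.636], [0.18, 0.642], [0.19, 0.642], [0.2, 0.6418], [0.21, 0.6417], [0.22, 0.6415], [0.23, 0.644], [0.24, 0.6439], [0.25, 0.6438], [0.26, 0.6436], [0.27, 0.6434], [0.28, 0.646], [0.29, 0.6459]]
panel extents at z=.09 0.08354981604969344 0.3206336749716398 0.34481614662889915
stud (253.5, 187.5) [[0.55457904 0.20553645 0.042     ]] [[0.55832302 0.20961391 0.018     ]]
stud (254.5, 188.2) [[0.5526963  0.20275241 0.042     ]] [[0.55640204 0.20677333 0.018     ]]
```

```bash
cat >> h.py <<'E'
from scipy.spatial.transform import Rotation as Ro
def move(p,yaw_deg):
    s=read_state(); R=Ro.from_rotvec(s['orientation']).as_matrix(); a=np.deg2rad(yaw_deg)
    y=np.array([np.cos(a),np.sin(a),0])
    if y@R[:,1]<-0.5: pass
    z=np.array([0,0,-1.]); D=np.c_[np.cross(y,z),y,z]
    print('slide',(1000*R.T@(np.array(p)-s['tool_pos'])).round(1),'dr',Ro.from_matrix(R.T@D).as_rotvec().round(4))
E
python3 - <<'E'
from h import *
move([.45,.15,.40],-34.3); move([.453,-.263,.30],-34.3)
E
```

```text
slide [-394.8 -336.9    4.3] dr [-1.3000e-03  1.4000e-03  1.9037e+00]
slide [-506.2 -734.4  104.9] dr [-1.3000e-03  1.4000e-03  1.9037e+00]
```

>>> servo_tool:
  increments:
    - {"slide": [-395, -337, 4], "dr": [0, 0, 0.95], "jaw": 0.3}
    - {"slide": [-395, -337, 4], "dr": [0, 0, 0.95], "jaw": 0.3}
    - {"slide": [-395, -337, 4], "dr": [0, 0, 0.95], "jaw": 0.3}
    - {"slide": [-395, -337, 4], "dr": [0, 0, 0.95], "jaw": 0.3}
    - {"slide": [-395, -337, 4], "dr": [0, 0, 0.95], "jaw": 0.3}
    - {"slide": [-395, -337, 4], "dr": [0, 0, 0.95], "jaw": 0.3}
    - {"slide": [-395, -337, 4], "dr": [0, 0, 0.95], "jaw": 0.3}
    - {"slide": [-395, -337, 4], "dr": [0, 0, 0.95], "jaw": 0.3}
    - {"slide": [-395, -337, 4], "dr": [0, 0, 1.1], "jaw": 0.3}
    - {"slide": [-395, -337, 4], "dr": [0, 0, 1.2], "jaw": 0.3}
    - {"slide": [-506, -734, 105], "dr": [0, 0, 1.9], "jaw": 0.3}
    - {"slide": [-506, -734, 105], "dr": [0, 0, 1.9], "jaw": 0.3}
    - {"slide": [-506, -734, 105], "dr": [0, 0, 1.9], "jaw": 0.3}
    - {"slide": [-506, -734, 105], "dr": [0, 0, 1.9], "jaw": 0.3}
    - {"slide": [-506, -734, 105], "dr": [0, 0, 1.9], "jaw": 0.3}
    - {"slide": [-506, -734, 105], "dr": [0, 0, 1.9], "jaw": 0.3}
    - {"slide": [-506, -734, 105], "dr": [0, 0, 1.9], "jaw": 0.3}
    - {"slide": [-506, -734, 105], "dr": [0, 0, 1.9], "jaw": 0.3}
    - {"slide": [-506, -734, 105], "dr": [0, 0, 1.9], "jaw": 0.3}
    - {"slide": [-506, -734, 105], "dr": [0, 0, 1.9], "jaw": 0.3}

```text
t: 2.1
tool_pos: [0.4518, -0.266, 0.2977]
orientation: [-2.777, -1.466, 0.003]
force: [0.0, 1.4, -1.0]
opening: 0.0646
gripper_force: 0.0
```

Run:
```python
from h import *
s=read_state(); print(s['t'],s['tool_pos'],s['opening'],s['force'],s['q'])
im,d=read_camera('scene'); np.savez('scene1.npz',im=im,d=d); 
c=cv2.resize(im[150:260,170:300],None,fx=5,fy=5,interpolation=cv2.INTER_CUBIC); cv2.imwrite('pics/s1.png',c[:,:,::-1])
move([.4532,-.2633,.26],-34.3)
print(proj('scene',[[.4532,-.2633,.055],[.4532,-.2633,.035]]))
```

```text
2.1 [ 0.45182198 -0.26595154  0.29769515] 0.0646339576844007 [ 1.02357649e-03  1.38789685e+00 -9.72381085e-01] [-6.29374880e-01  5.09724860e-03  1.81866715e+00 -1.26114497e-03
  1.32018591e+00 -2.97113255e-02]
slide [ 1.2  0.6 38.3] dr [-0.0027  0.0001 -0.    ]
[[227.46020417 219.20252428]
 [228.27020688 223.94847274]]
```

View pics/s1.png

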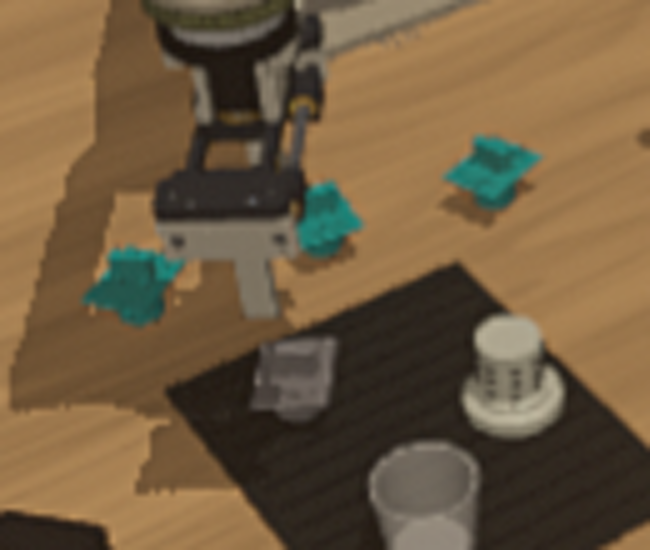

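The cap is at scene crop (295,375), which agrees with the top-view measurement. The fingers are straight above it, so I'll descend and grip.

>>> servo_tool:
  increments:
    - {"slide": [1, 1, 30], "dr": [0, 0, 0], "jaw": 0.3}
    - {"slide": [1, 1, 55], "dr": [0, 0, 0], "jaw": 0.3}
    - {"slide": [1, 1, 68], "dr": [0, 0, 0], "jaw": 0.3}
    - {"slide": [1, 1, 73], "dr": [0, 0, 0], "jaw": 0.3}
    - {"slide": [1, 1, 73], "dr": [0, 0, 0], "jaw": 0.3}
    - {"slide": [1, 1, 73], "dr": [0, 0, 0], "jaw": 0.3}

```text
t: 2.75
tool_pos: [0.455, -0.2619, 0.228]
orientation: [2.773, 1.473, 0.001]
force: [0.2, -0.2, -0.1]
opening: 0.0653
gripper_force: 0.0
```

>>> servo_tool:
  increments:
    - {"slide": [0, 0, 0], "dr": [0, 0, 0], "jaw": 1}
    - {"slide": [0, 0, 0], "dr": [0, 0, 0], "jaw": 1}
    - {"slide": [0, 0, 0], "dr": [0, 0, 0], "jaw": 1}
    - {"slide": [0, 0, 0], "dr": [0, 0, 0], "jaw": 1}
    - {"slide": [0, 0, 0], "dr": [0, 0, 0], "jaw": 1}
    - {"slide": [0, 0, 0], "dr": [0, 0, 0], "jaw": 1}
    - {"slide": [0, 0, 0], "dr": [0, 0, 0], "jaw": 1}
    - {"slide": [0, 0, 0], "dr": [0, 0, 0], "jaw": 1}
    - {"slide": [0, 0, 0], "dr": [0, 0, 0], "jaw": 1}
    - {"slide": [0, 0, 0], "dr": [0, 0, 0], "jaw": 1}
  force: 40

```text
t: 3.75
tool_pos: [0.4544, -0.2619, 0.2267]
orientation: [-2.775, -1.473, 0.0]
force: [0.0, 1.0, -0.0]
opening: 0.0094
gripper_force: 40.0
```

>>> servo_tool:
  increments:
    - {"slide": [0, 0, -40], "dr": [0, 0, 0], "jaw": 1}
    - {"slide": [0, 0, -80], "dr": [0, 0, 0], "jaw": 1}
    - {"slide": [0, 0, -105], "dr": [0, 0, 0], "jaw": 1}
    - {"slide": [0, 0, -105], "dr": [0, 0, 0], "jaw": 1}
    - {"slide": [0, 0, -105], "dr": [0, 0, 0], "jaw": 1}

```text
t: 4.25
tool_pos: [0.4545, -0.262, 0.3321]
orientation: [2.774, 1.472, 0.001]
force: [0.1, -0.5, -0.8]
opening: 0.0096
gripper_force: 40.0
```

Run:
```python
from h import *
s=read_state(); print(s['t'],s['tool_pos'],s['opening'],s['gripper_force'],s['force'])
move([.5565,.2095,.33],-2.6)
```

```text
4.25 [ 0.45450795 -0.26199654  0.33207703] 0.00964206887264302 39.99786078929901 [ 0.07540077 -0.53691519 -0.75680213]
slide [ 447.7 -179.8    1.8] dr [ 1.200e-03  4.000e-04 -5.495e-01]
```

>>> servo_tool:
  increments:
    - {"slide": [32, -13, 1], "dr": [0, 0, -0.04], "jaw": 1}
    - {"slide": [64, -26, 1], "dr": [0, 0, -0.08], "jaw": 1}
    - {"slide": [100, -40, 1], "dr": [0, 0, -0.12], "jaw": 1}
    - {"slide": [140, -56, 1], "dr": [0, 0, -0.17], "jaw": 1}
    - {"slide": [180, -72, 1], "dr": [0, 0, -0.22], "jaw": 1}
    - {"slide": [220, -88, 1], "dr": [0, 0, -0.27], "jaw": 1}
    - {"slide": [260, -104, 2], "dr": [0, 0, -0.32], "jaw": 1}
    - {"slide": [300, -120, 2], "dr": [0, 0, -0.37], "jaw": 1}
    - {"slide": [340, -137, 2], "dr": [0, 0, -0.42], "jaw": 1}
    - {"slide": [380, -153, 2], "dr": [0, 0, -0.47], "jaw": 1}
    - {"slide": [410, -165, 2], "dr": [0, 0, -0.51], "jaw": 1}
    - {"slide": [435, -175, 2], "dr": [0, 0, -0.54], "jaw": 1}
    - {"slide": [448, -180, 2], "dr": [0, 0, -0.55], "jaw": 1}
    - {"slide": [448, -180, 2], "dr": [0, 0, -0.55], "jaw": 1}
    - {"slide": [448, -180, 2], "dr": [0, 0, -0.55], "jaw": 1}

```text
t: 5.75
tool_pos: [0.5562, 0.2092, 0.3286]
orientation: [-2.271, -2.17, 0.003]
force: [-0.6, 0.4, -0.3]
opening: 0.0093
gripper_force: 40.0
```

Run:
```python
from h import *
s=read_state(); print(s['t'],s['tool_pos'],s['opening'],s['force']); print(proj('scene',[[.5565,.2075,.042],[.5565,.2075,.108]]),proj('top',[[.5565,.2075,.042],[.5565,.2075,.108]]))
im,d=read_camera('scene'); np.savez('scene2.npz',im=im,d=d)
im2,d2=read_camera('top'); np.savez('top2.npz',im=im2,d=d2)
c=cv2.resize(im[120:215,300:400],None,fx=4,fy=4,interpolation=cv2.INTER_CUBIC)
c2=cv2.resize(im2[145:240,205:305],None,fx=4,fy=4,interpolation=cv2.INTER_CUBIC); cv2.imwrite('pics/s2.png',np.hstack([c,c2])[:,:,::-1])
move([.5565,.2095,.30],-2.6)
```

```text
5.75 [0.55616136 0.20918889 0.32859309] 0.009335799611389802 [-0.58710706  0.43069372 -0.34835632]
[[360.99943795 183.72778746]
 [362.6558008  168.41800489]] [[252.80304678 186.79094598]
 [248.54186284 182.72518046]]
slide [ 0.9  0.1 29.3] dr [-0.0008  0.0007 -0.0013]
```

View pics/s2.png

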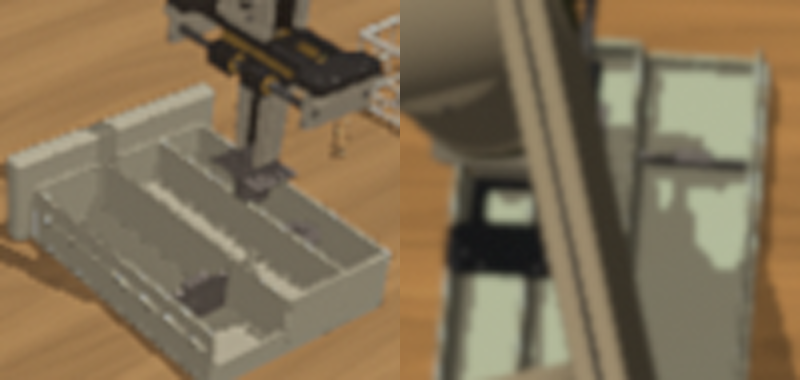

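Run:
```python
from h import *
a=np.load('scene0.npz')['im']; b=np.load('scene2.npz')['im']; t=np.load('top0.npz')['im']
f=16
def cr(im,u,v,w,h): return cv2.convertScaleAbs(cv2.resize(im[v:v+h,u:u+w],None,fx=f,fy=f,interpolation=cv2.INTER_CUBIC),alpha=1.2)
def mk(c,im,n,u,v,X):
    for x in X:
        q=((proj(n,x)[0]-[u,v]+.5)*f).astype(int); cv2.drawMarker(c,tuple(int(i) for i in q),(255,0,0),cv2.MARKER_CROSS,9,1)
    return c
S=np.array([.5565,.2075]); tip=[[*S,.042]]; fl=[[*S,.018]]
A=mk(cr(a,345,172,25,24),a,'scene',345,172,tip+fl)
T=mk(cr(t,241,176,25,24),t,'top',241,176,tip+fl)
# cap in hand: plate corners
y=np.deg2rad(-2.6); ex=np.array([np.cos(y),np.sin(y)]); ey=np.array([-ex[1],ex[0]])
C=np.array([.5565,.2095])-.0018*ey; zo=.33-.2217
X=[[*(C+sx*.03*ex+sy*.023*ey),zo+.03] for sx in(-1,1) for sy in(-1,1)]+[[*C,zo]]
B=mk(cr(b,347,150,32,24)[:, :],b,'scene',347,150,X)
B=cv2.resize(B,None,fx=.75,fy=.75) if 0 else B
H=np.zeros((24*f*1,1,3),np.uint8)
top=np.hstack([A,T]); bot=np.hstack([B,np.zeros((B.shape[0],top.shape[1]-B.shape[1],3),np.uint8)])
o=np.vstack([top,bot]); o=cv2.resize(o,None,fx=.75,fy=.75); print(o.shape); cv2.imwrite('pics/z.png',o[:,:,::-1])
```

```text
(576, 600, 3)
```

View pics/z.png

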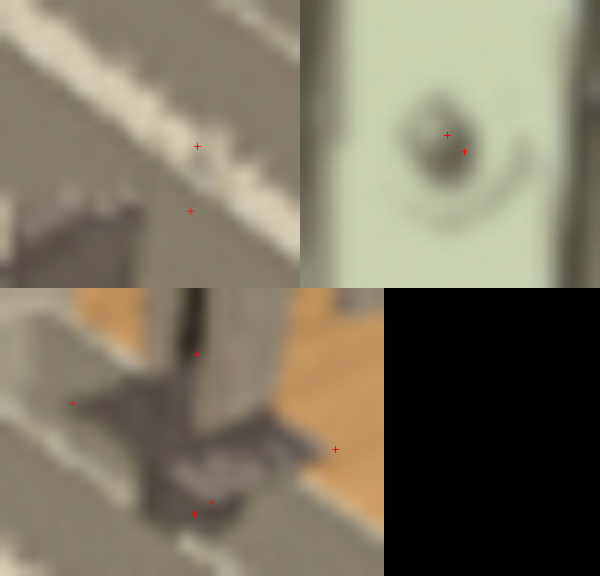

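The scene view shows the held cap where the arm's pose predicts it (sleeve bottom at (192,510) against (195,514) predicted). The top view puts the flange ring's centre about 2 mm further towards +y than my estimate, at about (0.557, 0.2095).

>>> servo_tool:
  increments:
    - {"slide": [2, 1, 20], "dr": [0, 0, 0], "jaw": 1}
    - {"slide": [2, 1, 40], "dr": [0, 0, 0], "jaw": 1}
    - {"slide": [2, 1, 52], "dr": [0, 0, 0], "jaw": 1}
    - {"slide": [2, 1, 58], "dr": [0, 0, 0], "jaw": 1}
    - {"slide": [2, 1, 58], "dr": [0, 0, 0], "jaw": 1}
    - {"slide": [2, 1, 58], "dr": [0, 0, 0], "jaw": 1}

```text
t: 6.45
tool_pos: [0.5579, 0.2117, 0.2726]
orientation: [2.271, 2.17, 0.001]
force: [0.5, -0.5, 0.4]
opening: 0.01
gripper_force: 40.0
```

Run:
```python
from h import *
P0=[];F=[]
for i in range(4):
    im,d=read_camera('scene'); s=read_state(); P0.append(s['tool_pos']);F.append(s['force'])
print(s['t'],np.mean(P0,0),np.std(P0,0),np.mean(F,0)); np.savez('scene3.npz',im=im,d=d)
u,v=340,160
c=cv2.resize(im[v:v+36,u:u+50],None,fx=16,fy=16,interpolation=cv2.INTER_CUBIC); cv2.imwrite('pics/s3.png',cv2.convertScaleAbs(c[:,:,::-1],alpha=1.5))
move([.557,.2113,.2637],-2.6)
```

```text
6.65 [0.55795764 0.21197761 0.27287374] [5.23057582e-05 6.57062917e-05 8.61773118e-05] [-0.25474088 -0.36545593 -0.80792409]
slide [-0.8 -0.9  9. ] dr [ 0.0015 -0.0005  0.0004]
```

View pics/s3.png

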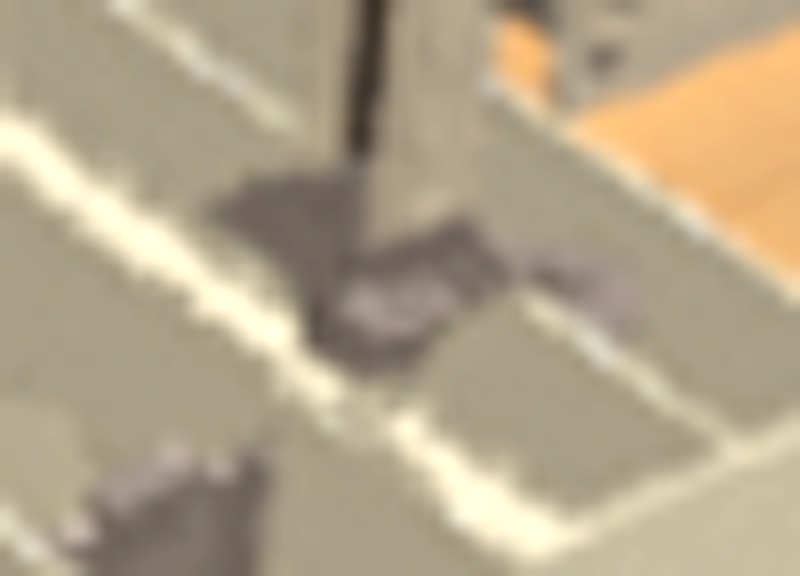

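The sleeve bottom sits at crop (367,370), right over where the tip appeared earlier (about (366,358)), so alignment is good. Next I'll lower it over the tip in small steps.

>>> servo_tool:
  increments:
    - {"slide": [-0.5, -0.5, 4], "dr": [0, 0, 0], "jaw": 1}
    - {"slide": [-0.5, -0.5, 8], "dr": [0, 0, 0], "jaw": 1}
    - {"slide": [-0.5, -0.5, 11], "dr": [0, 0, 0], "jaw": 1}
    - {"slide": [-0.5, -0.5, 14], "dr": [0, 0, 0], "jaw": 1}
    - {"slide": [-0.5, -0.5, 14], "dr": [0, 0, 0], "jaw": 1}

```text
t: 7.15
tool_pos: [0.5568, 0.2114, 0.257]
orientation: [-2.27, -2.171, 0.001]
force: [-0.1, 0.1, -1.0]
opening: 0.0098
gripper_force: 40.0
```

>>> servo_tool:
  increments:
    - {"slide": [0, 0, 2], "dr": [0, 0, 0], "jaw": 1}
    - {"slide": [0, 0, 4], "dr": [0, 0, 0], "jaw": 1}
    - {"slide": [0, 0, 5], "dr": [0, 0, 0], "jaw": 1}
    - {"slide": [0, 0, 5], "dr": [0, 0, 0], "jaw": 1}

```text
t: 7.55
tool_pos: [0.5574, 0.2117, 0.2533]
orientation: [2.27, 2.171, 0.003]
force: [2.6, 1.6, 0.8]
opening: 0.0095
gripper_force: 40.0
```

>>> servo_tool:
  increments:
    - {"slide": [0.5, 0.8, 0], "dr": [0, 0, 0], "jaw": 1}
    - {"slide": [0.5, 0.8, 0], "dr": [0, 0, 0], "jaw": 1}
    - {"slide": [0.5, 0.8, 0], "dr": [0, 0, 0], "jaw": 1}

```text
t: 7.85
tool_pos: [0.5579, 0.212, 0.2529]
orientation: [2.271, 2.171, 0.001]
force: [1.9, 1.7, 1.8]
opening: 0.0096
gripper_force: 40.0
```

```bash
cat >> h.py <<'E'
def avg(n=4):
    A=[]
    for i in range(n): read_camera('scene'); s=read_state(); A.append(np.r_[s['tool_pos'],s['force'],s['wrist_torque']])
    print(s['t'],np.mean(A,0).round(4).tolist(),'std',np.std(A,0)[[2,5]].round(4),'open',s['opening'])
E
python3 -c "
from h import *
avg()"
```

```text
8.05 [0.5579, 0.212, 0.2528, 1.8962, 1.8078, 2.1581, 0.3517, -0.311, -0.0354] std [0.     0.2329] open 0.009911916033610899
```

>>> servo_tool:
  increments:
    - {"slide": [1.2, 1, 0], "dr": [0, 0, 0], "jaw": 1}
    - {"slide": [1.2, 1, 0], "dr": [0, 0, 0], "jaw": 1}
    - {"slide": [1.2, 1, 0], "dr": [0, 0, 0], "jaw": 1}

```text
t: 8.35
tool_pos: [0.5586, 0.2129, 0.2522]
orientation: [-2.271, -2.171, 0.002]
force: [0.4, 0.7, -0.2]
opening: 0.0097
gripper_force: 40.0
```

```bash
python3 -c "
from h import *
avg()"
```

```text
8.55 [0.5587, 0.2129, 0.2523, -0.1981, -0.131, -0.1084, -0.065, 0.0612, 0.0294] std [1.000e-04 4.634e-01] open 0.00914088243340212
```

>>> servo_tool:
  increments:
    - {"slide": [0.3, 0.3, 1], "dr": [0, 0, 0], "jaw": 1}
    - {"slide": [0.3, 0.3, 2], "dr": [0, 0, 0], "jaw": 1}
    - {"slide": [0.3, 0.3, 3], "dr": [0, 0, 0], "jaw": 1}
    - {"slide": [0.3, 0.3, 3], "dr": [0, 0, 0], "jaw": 1}

```text
t: 8.95
tool_pos: [0.5593, 0.2134, 0.2498]
orientation: [2.271, 2.171, 0.0]
force: [-0.4, 0.1, 0.3]
opening: 0.0095
gripper_force: 40.0
```

```bash
python3 -c "
from h import *
avg()"
```

```text
9.15 [0.5592, 0.2134, 0.2498, 0.4255, 0.376, 0.5624, -0.051, 0.002, 0.0133] std [0.     0.4311] open 0.009764128832256375
```

>>> servo_tool:
  increments:
    - {"slide": [0, 0, 1], "dr": [0, 0, 0], "jaw": 1}
    - {"slide": [0, 0, 2], "dr": [0, 0, 0], "jaw": 1}
    - {"slide": [0, 0, 3], "dr": [0, 0, 0], "jaw": 1}
    - {"slide": [0, 0, 3], "dr": [0, 0, 0], "jaw": 1}

```text
t: 9.55
tool_pos: [0.5596, 0.2137, 0.2481]
orientation: [2.271, 2.171, 0.003]
force: [-2.2, 0.9, 8.0]
opening: 0.0099
gripper_force: 40.0
```

```bash
python3 -c "
from h import *
avg()"
```

```text
9.75 [0.5596, 0.2137, 0.2481, -2.3881, 0.9681, 9.1749, 0.1044, 0.6019, -0.0197] std [0.     0.0914] open 0.009568174793428221
```

>>> servo_tool:
  increments:
    - {"slide": [0, -0.4, 1], "dr": [0, 0, 0], "jaw": 1}
    - {"slide": [0, -0.4, 2], "dr": [0, 0, 0], "jaw": 1}
    - {"slide": [0, -0.4, 2], "dr": [0, 0, 0], "jaw": 1}

```text
t: 10.05
tool_pos: [0.5594, 0.2137, 0.2466]
orientation: [2.27, 2.17, 0.003]
force: [-2.7, 0.2, 8.7]
opening: 0.0096
gripper_force: 40.0
```

```bash
python3 -c "
from h import *
avg()"
```

```text
10.25 [0.5593, 0.2136, 0.2464, -2.6206, -0.2499, 9.7055, -0.1234, 0.5458, -0.0138] std [0.     0.3341] open 0.009244399112090946
```

>>> servo_tool:
  increments:
    - {"slide": [0, -0.3, 1], "dr": [0, 0, 0], "jaw": 1}
    - {"slide": [0, -0.3, 2], "dr": [0, 0, 0], "jaw": 1}
    - {"slide": [0, -0.3, 2], "dr": [0, 0, 0], "jaw": 1}
  force: 55

```text
t: 10.55
tool_pos: [0.5586, 0.2132, 0.242]
orientation: [2.271, 2.171, 0.0]
force: [5.4, -0.0, -5.4]
opening: 0.0093
gripper_force: 55.0
```

```bash
python3 -c "
from h import *
avg()"
```

```text
10.75 [0.5586, 0.2131, 0.242, 5.7802, -0.0998, -7.1951, -0.0608, -1.0775, -0.0405] std [0.   0.65] open 0.0093991975997048
```

It clicked: the force reversed and the cap was drawn down to z 0.242. Now I'll seat it and build up the push.

>>> servo_tool:
  increments:
    - {"slide": [0, 0.5, 1], "dr": [0, 0, 0], "jaw": 1}
    - {"slide": [0, 0.5, 2], "dr": [0, 0, 0], "jaw": 1}
    - {"slide": [0, 0.5, 3], "dr": [0, 0, 0], "jaw": 1}
    - {"slide": [0, 0.5, 3], "dr": [0, 0, 0], "jaw": 1}

```text
t: 11.15
tool_pos: [0.5588, 0.2134, 0.2396]
orientation: [-2.271, -2.171, 0.001]
force: [0.3, 0.6, -1.2]
opening: 0.0094
gripper_force: 55.0
```

```bash
python3 -c "
from h import *
avg()"
```

```text
11.35 [0.5588, 0.2134, 0.2396, 0.7369, 0.0922, -0.9015, -0.0289, -0.0727, 0.0049] std [0.     0.2306] open 0.009397143351227924
```

Now in free travel near the predicted home height (0.2397), so I'll push on to the flange.

>>> servo_tool:
  increments:
    - {"slide": [0, 0, 0.7], "dr": [0, 0, 0], "jaw": 1}
    - {"slide": [0, 0, 1.5], "dr": [0, 0, 0], "jaw": 1}
    - {"slide": [0, 0, 1.5], "dr": [0, 0, 0], "jaw": 1}
    - {"slide": [0, 0, 1.5], "dr": [0, 0, 0], "jaw": 1}

```text
t: 11.75
tool_pos: [0.559, 0.2134, 0.2393]
orientation: [2.271, 2.171, 0.0]
force: [-3.3, -0.8, 7.9]
opening: 0.0097
gripper_force: 55.0
```

```bash
python3 -c "
from h import *
avg()"
```

```text
11.95 [0.5591, 0.2135, 0.2393, -3.4981, -0.931, 8.2945, -0.2972, 0.8089, 0.0021] std [0.     0.1514] open 0.009324711214733963
```

>>> servo_tool:
  increments:
    - {"slide": [0, -0.3, 0.4], "dr": [0, 0, 0], "jaw": 1}
    - {"slide": [0, -0.3, 0.5], "dr": [0, 0, 0], "jaw": 1}
    - {"slide": [0, -0.3, 0.5], "dr": [0, 0, 0], "jaw": 1}
    - {"slide": [0, -0.3, 0.5], "dr": [0, 0, 0], "jaw": 1}

```text
t: 12.35
tool_pos: [0.559, 0.2135, 0.2393]
orientation: [2.271, 2.171, 0.001]
force: [-3.4, -0.3, 11.0]
opening: 0.0094
gripper_force: 55.0
```

Run:
```python
from h import *
avg(6); im,d=read_camera('scene'); c=cv2.resize(im[145:215,300:400],None,fx=8,fy=8,interpolation=cv2.INTER_CUBIC); cv2.imwrite('pics/f.png',c[:,:,::-1])
```

```text
12.65 [0.5589, 0.2135, 0.2393, -4.3149, -1.2608, 10.0357, -0.3888, 0.9152, 0.0057] std [0.     0.3671] open 0.009764705765277677
```

View pics/f.png

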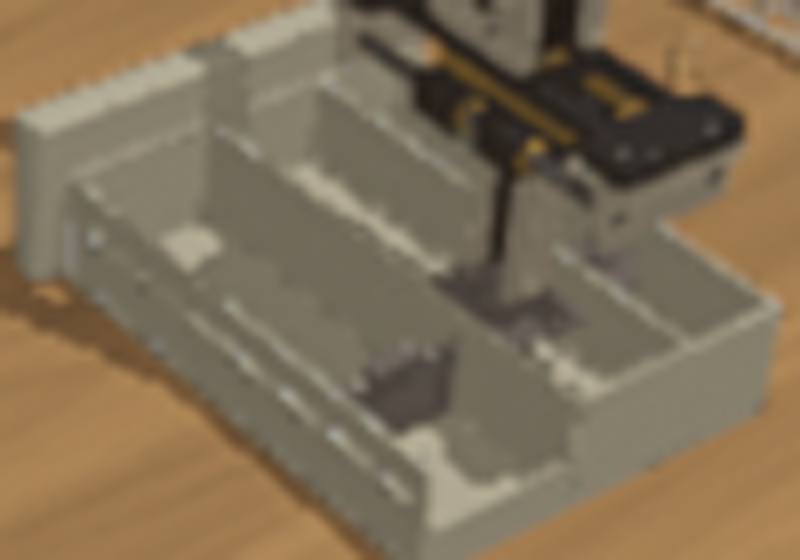

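The cap sits low in the middle compartment, its plate at about (515,300), below the wall tops. I'll push slightly harder for margin, then hand in while holding.

>>> servo_tool:
  increments:
    - {"slide": [0, 0, 0.3], "dr": [0, 0, 0], "jaw": 1}
    - {"slide": [0, 0, 0.3], "dr": [0, 0, 0], "jaw": 1}
    - {"slide": [0, 0, 0.3], "dr": [0, 0, 0], "jaw": 1}
    - {"slide": [0, 0, 0.3], "dr": [0, 0, 0], "jaw": 1}
    - {"slide": [0, 0, 0.3], "dr": [0, 0, 0], "jaw": 1}

```text
t: 13.2
tool_pos: [0.559, 0.2135, 0.2393]
orientation: [2.27, 2.171, 0.001]
force: [-5.0, -1.4, 12.7]
opening: 0.0094
gripper_force: 55.0
```

Run:
```python
from h import *
avg(4); s=read_state(); f=s['force'][2]; print(f)
if 9.5<f<16: print(close_job())
```

```text
13.4 [0.559, 0.2135, 0.2393, -5.6629, -2.2663, 12.2963, -0.4447, 1.1395, -0.0044] std [0.     0.4493] open 0.00948847485791066
12.794128726150545
the job is handed in; nothing more can be done
None
```

The grey siphon cap clicked past the catches and is seated on the stud's flange, and I handed the job in at about 13 s with the arm still pressing it down at about 12 N.

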